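# Slide the open clamp washer under the draw bolt

### The arm

A 7-joint arm with a two-finger parallel gripper is mounted at the origin on the work surface. World frame = base frame: x ahead of the robot, y to its left, z up, the work surface at z = 0. Lengths are in m, angles in rad, forces in N, time in s.
With the tool pointing down it reaches from about 0.425 to 0.875 m from the base axis. Payload 8.4 kg.
Tool frame: the origin (TCP) lies at the very end of the fingers, on their centre line; the grasp point (between the pads) lies 19 mm behind it (manip.grip_depth is the distance from the TCP to the grasp point, in m); z points along the fingers, x is the direction in which the jaws open and shut, and the axes are right-handed (so a half turn about z gives the same grasp; the last joint's range is limited). The gripper opens to 85 mm and grips with 20 to 120 N. Pads are 22 mm wide; open, the fingers measure 114 mm over their backs; the gripper's body (76 mm by 85 mm) begins 54 mm behind the grasp point. The pads swing forward as they close: fully open they stand 13 mm farther back than shut.
Start: joints at [1.038, 0.333, 0.04, 1.465, -0.013, 1.343, -0.059], TCP at [0.273, -0.59, 0.231] pointing down, gripper open.
Joint ranges: [-2.58, 2.58], [-0.38, 2.09], [-1.3, 1.39], [0.25, 2.4], [-1.5, 4.64], [0.08, 2.09], [-2.65, 2.65]. Speed limits (rad/s): [2.22, 2.22, 2.79, 2.79, 3.14, 3.14, 3.14].

### API

Orientations are given as a unit quaternion [x, y, z, w].
In Python, from workcell import manip gives the robot as it stands.
- The arm moves only by the tool apply_moves, never from a script. Its argument "rows" is one flat list of numbers, 6 for each row, row after row: the shift along the world's x, y, z in m, then the turn, a rotation vector about the world's x, y, z in rad. A call has exactly 10 rows; each row shifts and turns the commanded pose from where the row before left it; what a row does not reach is not made up. A row lasts 1/12 s, in which the tool goes at most 41.7 mm and 7.16 degrees, less where a joint would pass 70% of its speed; a pose out of reach is approached as far as the arm can. A call is refused whole if a number of a shift passes 0.0417 or a number of a turn 0.125, either way. A call with a gripper value outside its range is refused whole. "fingers" is the gripper command: -1 is shut, 1 is fully open, values between are in proportion, set as the call begins (left out, the last holds). The fingers move at their own pace and stop on an object; the grip force is fixed at half the most. Time passes only in rows, so rows that do not move let the fingers close, or fill a call up. It gives the time, the measured TCP pose, the force and the opening at its end, in the units of the state.
- manip.get_obs(): the state, without advancing time (a new reading comes with each control period).
- manip.camera(name): name is "side" or "top"; returns the picture (420x560x3 uint8, red, green, blue); there is no depth.
- manip.get_calibration(name): a dict with "fov_y" (degrees; the focal length in pixels is half the picture's height over the tangent of half this angle, whatever the lens; pixels are square), "cx", "cy" (the principal point, pixels), "extrinsics" (4x4, takes a point from camera to world coordinates). Camera axes: x right, y down, z forward; pixel columns grow to the right and rows downward; lengths in m; the calibration is good to about 2 mm. A picture is of the moment at which its call begins. get_calibration takes no time and is no camera call.
- manip.sign_off(): hands the job in, once; it reports no verdict.
The state is a dict: "time": time; "joint_pos": joint angles; "joint_velocities": joint speeds; "joint_torque": joint torques, N m; "position": TCP position; "orientation": TCP orientation; "ft_force": force on the tool from outside, world axes, zero at the start; "ft_torque": the same for the moment, N m; "opening": opening from 0.0 (shut) to 1.0 (fully open).
Only numpy, scipy, OpenCV 4.12 (cv2) and the standard library are available. Lean on these libraries where they do the work, as an engineer would, in place of code of your own. Each camera call takes 0.05 s, during which the arm holds its last target.

### The job

Pick up the C-shaped clamp washer by its upright tab and slide it flat along the aluminium blank, open side first, onto the shank of the spring-loaded bolt, under its head, until the head drops into the washer's seat and the shank meets the bottom of the gap. The bolt may stand a centimetre off its usual place along its slot, so feel for it: press the washer home against the shank with a steady push of about 14 N for half a second, and never press it on anything with over 16 N. Then let go of it, and leave the other things on the bench where they are.

Things in the scene. Friction and masses are not known exactly. Their poses are not given: they have to be found in the camera images.
- clip_grip (a point): Centre of the upright grip tab of the loose steel C-shaped clamp washer (110 to 185 g). The tab is 24 mm long (washer x), 12 mm thick (washer y), 42 mm high; this point is 28 mm above the washer's underside. x points from the tab to the open mouth, z up. Keep fingertips 8 mm or more above the underside.
- clip_seat (a point): Seat centre of the washer, on its underside, 40 mm ahead (+x) of the tab's centre: where the rod's axis is when the rod touches the bottom of the gap. Lies on the bench at the start. The C is 43 mm wide (y); its wedge noses end 38.5 mm ahead of this point. The gap runs along x, 13 mm wide (17 mm at the mouth), its bottom 5 mm behind this point.
- clip: The same washer; origin at the seat centre on the underside, axes as the tab's. Heights of its top: noses 3.5 mm at the tips, ramping up at 15 degrees to a hump of 10 mm, 14.5 mm ahead of the seat centre, then a steep step down to the seat, 7.5 mm.
- bolt_place (a point): Usual place of the bolt's axis, on the top face of the aluminium blank (130 x 86 mm) on the fixed grey fixture. x runs along the blank's length, in the direction in which the washer is pushed on, away from the open end; z up. The bolt sits in a slot along x and really stands anywhere up to 10 mm nearer or farther along x than this; it stays put when pushed.
- fixture: Fixed grey base, 150 x 110 mm, with the blank on it, whose flat top is 30 mm above the bench; origin under its centre, right below the bolt's usual place, same axes. Two pins of 10 mm diameter stand 12 mm above the blank at its far end, 55 mm ahead (+x) and 34 mm to either side (y).
- bolt (a joint): Lift (m) of the spring-loaded vertical bolt: 0 at rest, 0.0020 with the washer home, 0.0045 on the humps, at most 0.010. Shank 10 mm across; head 32 mm across, 10.5 mm high, with a 2 mm bevel below; at rest its underside is 5.5 mm above the blank. It bears down with 2 to 3 N; wedging the washer under it takes a push of 2 to 10 N.
- collar: Bystander: closed steel ring, 48 mm across, 12 mm high, hole 16 mm; origin at the centre of its underside. Leave alone.
- can: Bystander: red can 54 mm across, 110 mm high, origin under its centre. Leave alone.
- driver: Bystander: screwdriver 200 mm long lying along its x. Leave alone.
- carton: Bystander: cardboard carton 90 x 60 x 50 mm, origin under its centre. Leave alone.

How it is judged:
By the outcome, as a careful person would: the job done as asked, in the order asked, and still so for the second after the job is handed in, with the robot touching nothing.
It also fails if it takes over 54 s, if anything falls off the work surface, if the arm or the gripper's body presses on something with over 40 N, if the wrist force passes 120 N, or if a joint passes its speed limit or range.

## Working session

There is one attempt and no reset: what is moved stays moved. The work goes in short steps, Python scripts to look and compute and a tool call to move; the robot and the scene stay as the last step left them, time stands still between calls to the robot, and variables do not carry over. Pictures are saved under pics/ and viewed, and the job is handed in when it is done.

Besides the shell and the picture viewer there is one more tool, called after "Call:" by a JSON object that holds its "name" and its "arguments", one argument or row to a line. apply_moves: Moves the arm, as the interface text tells. Its arguments: {"type":"object","properties":{"rows":{"type":"array"},"fingers":{"type":"number"}},"required":["rows"]}

```bash
mkdir -p pics; ls
python3 - <<'E'
from workcell import manip
import cv2,numpy as np
np.set_printoptions(precision=4,suppress=True)
o=manip.get_obs();print({k:np.round(v,4) for k,v in o.items()}, manip.grip_depth)
for n in("side","top"):
    c=manip.get_calibration(n);print(n,c)
    cv2.imwrite(f"pics/{n}0.png",manip.camera(n)[:,:,::-1])
E
```

```text
pics
{'time': np.float64(0.0), 'joint_pos': array([ 1.0378,  0.3339,  0.0399,  1.4663, -0.0134,  1.3433, -0.0585]), 'joint_velocities': array([-0.0014, -0.0011,  0.0009,  0.0008, -0.0009, -0.0029, -0.0004]), 'joint_torque': array([ -0.0007, -65.8561,   1.3651, -40.5566,   0.0168,   0.0123,
         0.    ]), 'position': array([ 0.273 , -0.5894,  0.2304]), 'orientation': array([ 0.8427, -0.5383, -0.0007, -0.0004]), 'ft_force': array([ 0.0104, -0.9813, -0.3195]), 'ft_torque': array([-0.01  , -0.0138,  0.0225]), 'opening': np.float64(1.0013)} 0.0187
side {'fov_y': 48.831087886465, 'cx': 275.41099993646094, 'cy': 212.2254385622645, 'extrinsics': array([[-0.9973, -0.0514,  0.0531,  0.5241],
       [-0.0739,  0.6701, -0.7385,  0.9312],
       [ 0.0024, -0.7404, -0.6721,  0.9128],
       [ 0.    ,  0.    ,  0.    ,  1.    ]])}
top {'fov_y': 54.47118035245792, 'cx': 279.21949099139266, 'cy': 210.51323059552013, 'extrinsics': array([[ 0.0297, -0.9952,  0.093 ,  0.5238],
       [-0.9991, -0.0324, -0.0273,  0.0135],
       [ 0.0302, -0.0921, -0.9953,  0.9442],
       [ 0.    ,  0.    ,  0.    ,  1.    ]])}
```

View pics/top0.png

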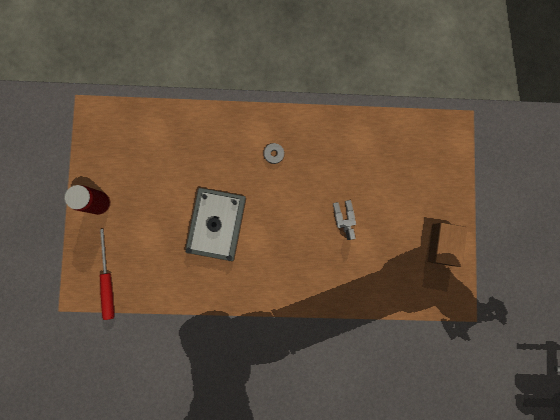

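View pics/side0.png

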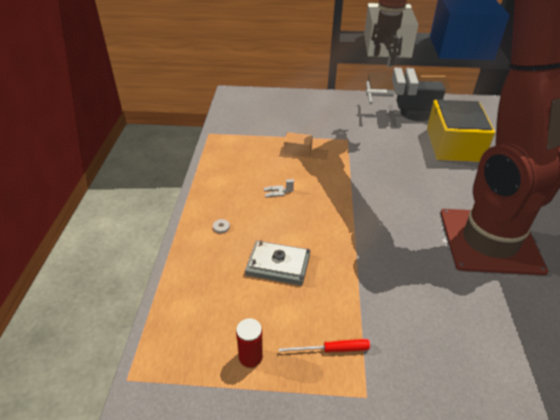

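```bash
cat > h.py <<'E'
from workcell import manip
import cv2,numpy as np
np.set_printoptions(precision=4,suppress=True)
def proj(n,P):
    c=manip.get_calibration(n);f=210/np.tan(np.radians(c['fov_y']/2))
    E=np.array(c['extrinsics']);p=(np.asarray(P,float).reshape(-1,3)-E[:3,3])@E[:3,:3]
    return np.c_[c['cx']+f*p[:,0]/p[:,2],c['cy']+f*p[:,1]/p[:,2]]
def ray(n,uv,z):
    c=manip.get_calibration(n);f=210/np.tan(np.radians(c['fov_y']/2))
    E=np.array(c['extrinsics']);d=E[:3,:3]@np.array([(uv[0]-c['cx'])/f,(uv[1]-c['cy'])/f,1])
    return E[:3,3]+d*(z-E[2,3])/d[2]
def crop(src,dst,x0,y0,w,h,s,pts=()):
    im=cv2.imread(src)[y0:y0+h,x0:x0+w]
    im=cv2.resize(im,None,fx=s,fy=s,interpolation=cv2.INTER_CUBIC)
    for g in range((x0+9)//10*10,x0+w,10):
        cv2.putText(im,str(g),(int((g-x0+.5)*s)-10,10),0,.35,(0,255,255),1);cv2.line(im,(int((g-x0+.5)*s),12),(int((g-x0+.5)*s),18),(0,255,255),1)
    for g in range((y0+9)//10*10,y0+h,10):
        cv2.putText(im,str(g),(0,int((g-y0+.5)*s)+4),0,.35,(0,255,255),1);cv2.line(im,(26,int((g-y0+.5)*s)),(32,int((g-y0+.5)*s)),(0,255,255),1)
    for p in pts: cv2.circle(im,(int((p[0]-x0+.5)*s),int((p[1]-y0+.5)*s)),2,(0,0,255),-1)
    cv2.imwrite(dst,im)
E
python3 -c "
from h import *
crop('pics/top0.png','pics/t_clip.png',320,190,50,60,10)
crop('pics/top0.png','pics/t_fix.png',175,175,80,60+35,6)
crop('pics/side0.png','pics/s_clip.png',255,170,50,35,14)
crop('pics/side0.png','pics/s_fix.png',235,230,85,60,9)
"
```

```text
(no output)
```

View pics/t_clip.png

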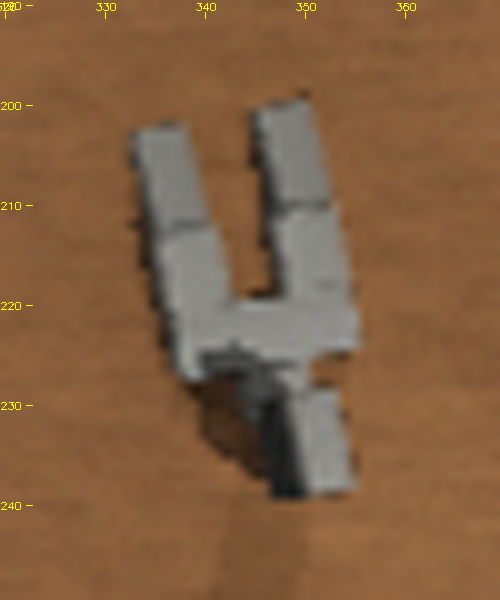

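View pics/t_fix.png

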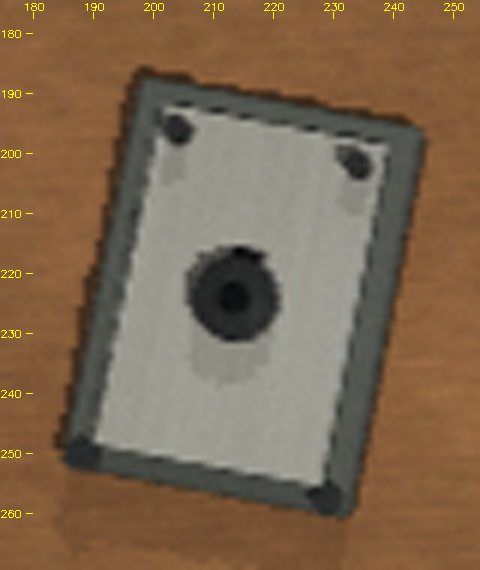

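View pics/s_clip.png

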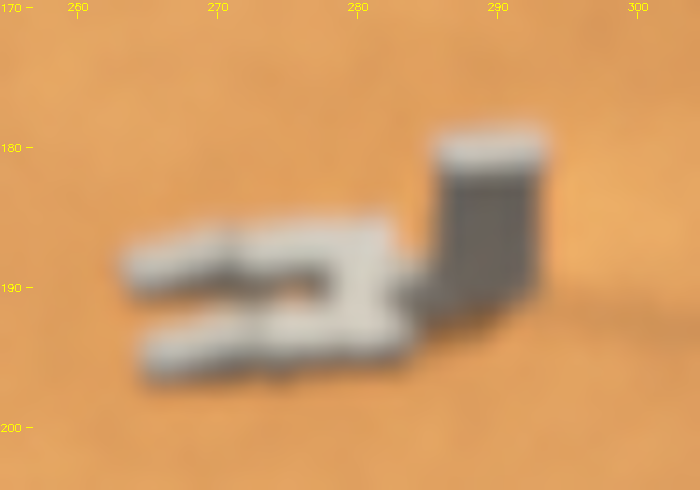

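View pics/s_fix.png

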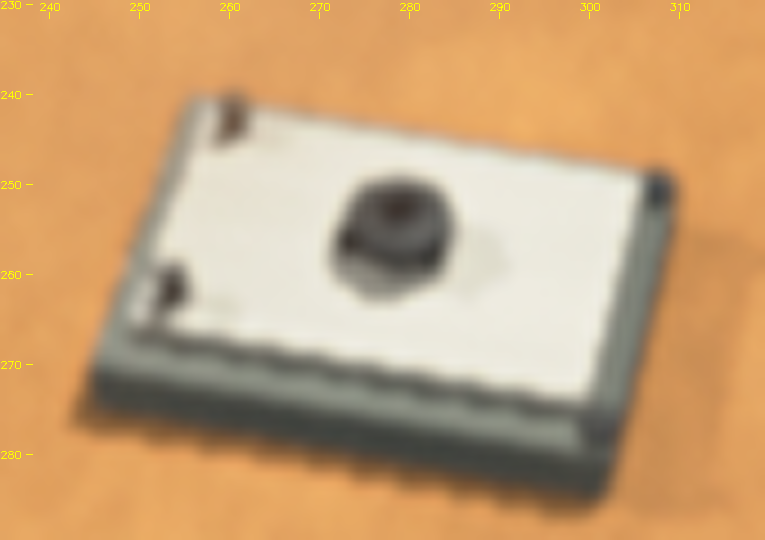

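```bash
cat > fit.py <<'E'
from h import *
from scipy.optimize import least_squares
def fit(obs,x0,bias=True):
    # obs: list of (cam,(u,v),(X,Y,Z)) model mm
    def res(p,full=False):
        c,s=np.cos(p[2]),np.sin(p[2]);r=[]
        for n in("top","side"):
            o=[q for q in obs if q[0]==n]
            if not o: continue
            M=np.array([q[2] for q in o])/1000.;U=np.array([q[1] for q in o])
            W=np.c_[p[0]+c*M[:,0]-s*M[:,1],p[1]+s*M[:,0]+c*M[:,1],M[:,2]]
            r.append((proj(n,W)-U))
        return np.vstack(r)
    f=lambda p:res(p).ravel()
    s=least_squares(f,x0,loss='soft_l1',x_scale=[.01,.01,.1]);return s.x,res(s.x)
E
cat > f1.py <<'E'
from fit import *
T="top";S="side"
clip=[(T,(333,202.8),(38.5,21.5,3.5)),(T,(338.3,201.8),(38.5,8.5,3.5)),(T,(344.8,200.6),(38.5,-8.5,3.5)),(T,(350.3,199.5),(38.5,-21.5,3.5)),
(T,(335.5,212.3),(14.5,21.5,10)),(T,(352.8,210),(14.5,-21.5,10)),
(T,(348.8,229.2),(-28,6,42)),(T,(353.2,228.7),(-28,-6,42)),(T,(355,238),(-52,-6,42)),(T,(350,239.3),(-52,6,42))]
sc=[(S,(285.3,181.3),(-28,6,42)),(S,(292.8,181.3),(-52,6,42)),(S,(293.2,178.7),(-52,-6,42)),(S,(285.7,178.7),(-28,-6,42)),
(S,(264.5,194.8),(38.5,21.5,3.5)),(S,(263.5,187.8),(38.5,-21.5,3.5))]
for o in(clip,sc,clip+sc):
    x,r=fit(o,[.5,-.12,0]);print("clip",x,np.degrees(x[2]));print(r.round(1).tolist())
fx=[(T,(201.5,192.3),(65,43,30)),(T,(239,198.8),(65,-43,30)),(T,(229,255.5),(-65,-43,30)),(T,(190.3,248.5),(-65,43,30)),
(T,(204.3,195.5),(55,34,42)),(T,(233.0,201.3),(55,-34,42))]
fs=[(S,(256.5,241),(65,-43,30)),(S,(305.5,249.5),(-65,-43,30)),(S,(300,273.8),(-65,43,30)),(S,(248.5,266),(65,43,30)),(S,(260.8,241),(55,-34,42)),(S,(254,260),(55,34,42))]
for o in(fx,fs,fx+fs):
    x,r=fit(o,[.5,.15,0]);print("fix",x,np.degrees(x[2]));print(r.round(1).tolist())
print(ray(T,(213.4,224),.046),ray(S,(278.8,253),.046))
E
python3 f1.py
```

```text
clip [ 0.6005 -0.1654  0.2104] 12.055270129843638
[[-0.3, 0.0], [-0.2, 0.1], [0.4, -0.0], [0.4, 0.1], [-0.4, 0.4], [0.5, -0.6], [-0.8, -0.3], [0.0, -0.7], [0.3, 0.6], [0.1, 0.3]]
clip [ 0.6008 -0.1679  0.1523] 8.728422022246267
[[0.3, 0.1], [0.7, -0.2], [-0.1, -0.1], [-0.4, 0.3], [-0.3, 0.7], [-0.2, -1.1]]
clip [ 0.6005 -0.1655  0.2058] 11.790599821010272
[[-0.2, -0.0], [-0.1, 0.0], [0.6, -0.0], [0.5, 0.1], [-0.3, 0.3], [0.5, -0.5], [-0.8, -0.2], [0.0, -0.7], [0.3, 0.7], [0.0, 0.3], [0.4, 0.3], [0.8, -0.3], [-0.3, -0.2], [-0.6, 0.5], [0.1, 1.7], [-0.5, -0.2]]
fix [ 0.5756  0.1311 -0.1423] -8.153089436623103
[[-0.1, -0.6], [0.2, -0.5], [-0.4, 0.1], [0.0, 0.4], [-0.6, 0.5], [1.0, 0.1]]
fix [ 0.575   0.1315 -0.1409] -8.074543040679636
[[0.8, 0.4], [0.1, -0.4], [-0.2, 0.1], [0.5, -0.6], [-0.8, 0.2], [-0.4, 0.2]]
fix [ 0.5753  0.1312 -0.1415] -8.108659820356225
[[-0.1, -0.5], [0.1, -0.4], [-0.4, 0.2], [0.0, 0.5], [-0.6, 0.7], [0.9, 0.2], [0.6, 0.3], [-0.0, -0.4], [-0.3, 0.0], [0.4, -0.7], [-0.9, 0.1], [-0.5, 0.1]]
[0.5733 0.1323 0.046 ] [0.5725 0.1318 0.046 ]
```

Call:
{"name": "apply_moves", "arguments": {
  "rows": [0.0144, 0.0208, 0, 0, 0, -0.0113, 0.0144, 0.0208, 0, 0, 0, -0.0113, 0.0144, 0.0208, 0, 0, 0, -0.0113, 0.0144, 0.0208, 0, 0, 0, -0.0113, 0.0144, 0.0208, 0, 0, 0, -0.0113, 0.0144, 0.0208, 0, 0, 0, -0.0113, 0.0144, 0.0208, 0, 0, 0, -0.0113, 0.0144, 0.0208, 0, 0, 0, -0.0113, 0.0144, 0.0208, 0, 0, 0, -0.0113, 0.0144, 0.0208, 0, 0, 0, -0.0113],
  "fingers": 1
}}

```text
time: 0.93
position: [0.4176, -0.3805, 0.231]
orientation: [0.811, -0.585, -0.0, -0.0]
ft_force: [0.3, -1.0, -0.4]
opening: 1.003
```

Call:
{"name": "apply_moves", "arguments": {
  "rows": [0.0144, 0.0208, 0, 0, 0, -0.0113, 0.0144, 0.0208, 0, 0, 0, -0.0113, 0.0144, 0.0208, -0.015, 0, 0, -0.0113, 0.0144, 0.0208, -0.02, 0, 0, -0.0113, 0.0144, 0.0208, -0.02, 0, 0, -0.0113, 0.0144, 0.0208, -0.02, 0, 0, -0.0113, 0.0144, 0.0208, -0.02, 0, 0, -0.0113, 0.0144, 0.0208, -0.015, 0, 0, -0.0113, 0.0144, 0.0208, 0, 0, 0, -0.0113, 0.0144, 0.0208, 0, 0, 0, -0.0113]
}}

```text
time: 1.77
position: [0.5607, -0.1725, 0.1196]
orientation: [0.776, -0.63, -0.001, 0.001]
ft_force: [0.3, -0.2, 0.6]
opening: 0.999
```

Run:
```python
from h import *
for n in("side","top"): cv2.imwrite(f"pics/{n}1.png",manip.camera(n)[:,:,::-1])
o=manip.get_obs();print(o['position'],o['orientation'],o['ft_force'])
P=np.array([.5614,-.1738,.042]);print(proj('top',P),proj('side',P),ray('top',(351.75,233.8),.042),ray('side',(289.3,180),.042))
crop('pics/top1.png','pics/a.png',310,190,70,60,9)
crop('pics/side1.png','pics/b.png',240,110,80,95,6)
```

```text
[ 0.5631 -0.1686  0.1207] [ 0.7785 -0.6277 -0.0008 -0.0011] [ 0.3701  0.5035 -0.6854]
[[351.6517 233.7948]] [[289.3441 180.0455]] [ 0.5614 -0.174   0.042 ] [ 0.5615 -0.174   0.042 ]
```

View pics/a.png

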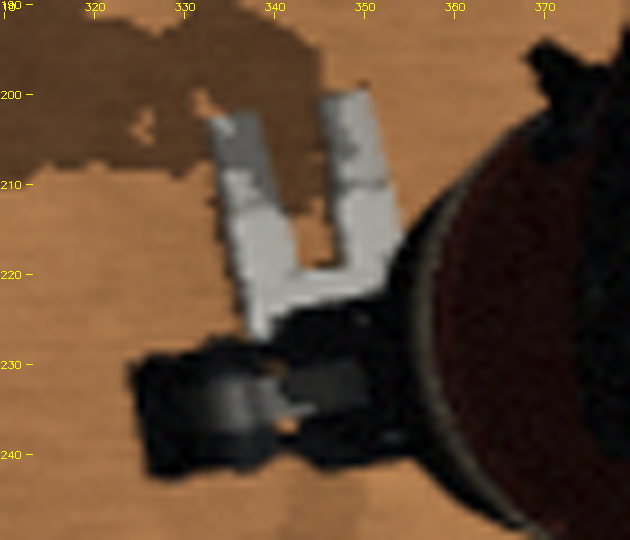

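View pics/b.png

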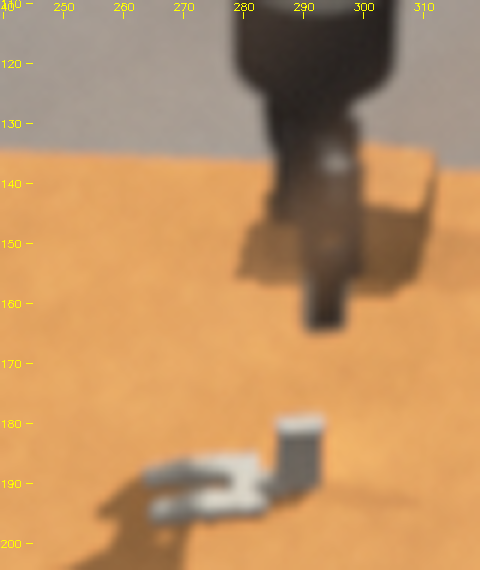

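Call:
{"name": "apply_moves", "arguments": {
  "rows": [0, 0, -0.012, 0, 0, 0, 0, 0, -0.012, 0, 0, 0, 0, 0, -0.012, 0, 0, 0, 0, 0, -0.012, 0, 0, 0, 0, 0, -0.012, 0, 0, 0, 0, 0, -0.012, 0, 0, 0, 0, 0, -0.012, 0, 0, 0, 0, 0, -0.012, 0, 0, 0, 0, 0, -0.009, 0, 0, 0, 0, 0, 0, 0, 0, 0]
}}

```text
time: 2.7
position: [0.5599, -0.1734, 0.0139]
orientation: [0.777, -0.63, -0.001, 0.001]
ft_force: [0.1, -0.3, -0.2]
opening: 0.997
```

Run:
```python
from h import *
for n in("side","top"): cv2.imwrite(f"pics/{n}2.png",manip.camera(n)[:,:,::-1])
o=manip.get_obs();print(o['position'],o['orientation'],o['ft_force'],o['joint_velocities'])
crop('pics/top2.png','pics/a2.png',310,190,70,60,9)
crop('pics/side2.png','pics/b2.png',250,140,70,65,9)
```

```text
[ 0.5611 -0.1737  0.0161] [ 0.7767 -0.6299 -0.0003  0.0001] [0.61   0.3332 0.1363] [ 0.001  -0.0179 -0.0018 -0.0139 -0.0024  0.0028  0.0014]
```

View pics/a2.png

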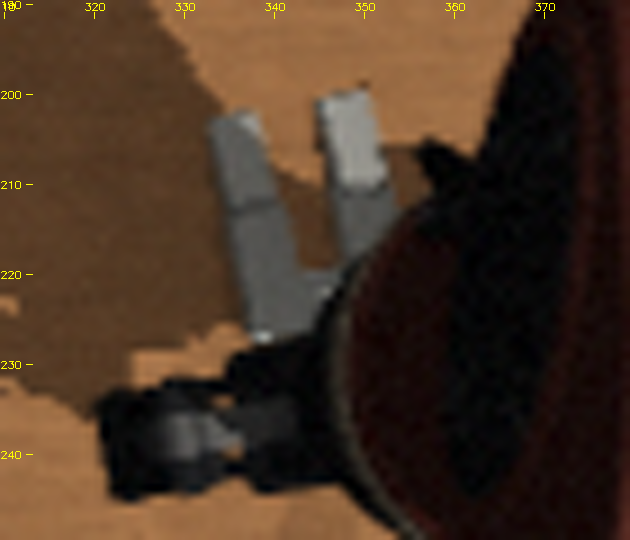

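View pics/b2.png

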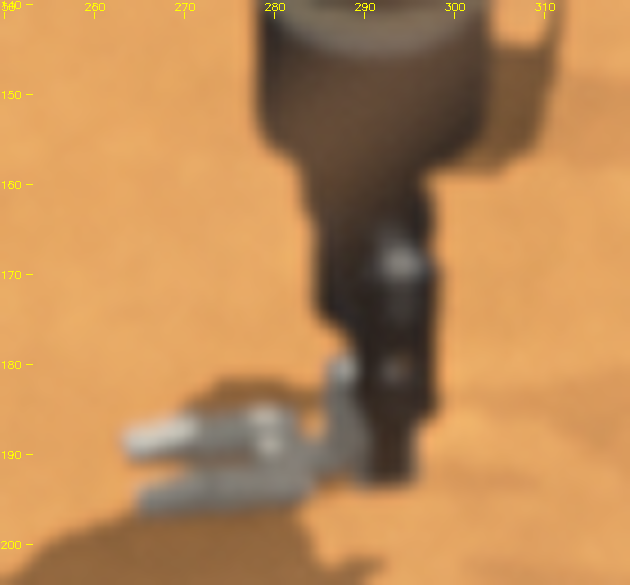

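Call:
{"name": "apply_moves", "arguments": {
  "rows": [0, 0, -0.003, 0, 0, 0, 0, 0, 0, 0, 0, 0, 0, 0, 0, 0, 0, 0, 0, 0, 0, 0, 0, 0, 0, 0, 0, 0, 0, 0, 0, 0, 0, 0, 0, 0, 0, 0, 0, 0, 0, 0, 0, 0, 0, 0, 0, 0, 0, 0, 0, 0, 0, 0, 0, 0, 0, 0, 0, 0],
  "fingers": -1
}}

```text
time: 3.63
position: [0.5614, -0.174, 0.0137]
orientation: [0.777, -0.63, 0.0, -0.0]
ft_force: [-1.2, -0.6, 5.6]
opening: 0.129
```

Run:
```python
from h import *
for n in("side",): cv2.imwrite(f"pics/{n}3.png",manip.camera(n)[:,:,::-1])
o=manip.get_obs();print(o['position'],o['orientation'],o['ft_force'],o['ft_torque'],o['opening'])
crop('pics/side3.png','pics/b3.png',250,140,70,65,9)
```

```text
[ 0.5614 -0.174   0.0137] [ 0.7766 -0.63    0.0003 -0.    ] [-2.4223  0.2149  5.529 ] [-0.0708  0.2227 -0.0179] 0.13168528586969078
```

View pics/b3.png

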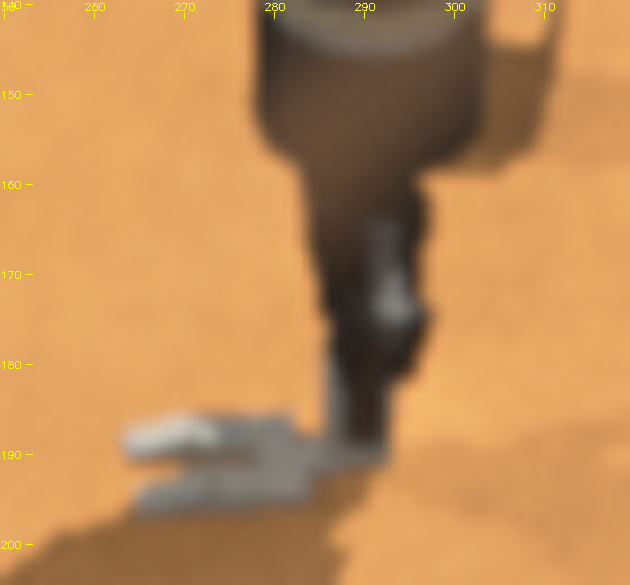

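Call:
{"name": "apply_moves", "arguments": {
  "rows": [0, 0, 0.01, 0, 0, 0, 0, 0, 0.018, 0, 0, 0, 0, 0, 0.018, 0, 0, 0, -0.00714, 0.02296, 0.018, 0, 0, -0.025, -0.00714, 0.02296, 0.016, 0, 0, -0.025, -0.00714, 0.02296, 0, 0, 0, -0.025, -0.00714, 0.02296, 0, 0, 0, -0.025, -0.00714, 0.02296, 0, 0, 0, -0.025, -0.00714, 0.02296, 0, 0, 0, -0.025, -0.00714, 0.02296, 0, 0, 0, -0.025]
}}

```text
time: 4.52
position: [0.5103, -0.0119, 0.0935]
orientation: [0.718, -0.696, -0.0, 0.0]
ft_force: [-0.1, 0.9, -1.9]
opening: 0.129
```

Call:
{"name": "apply_moves", "arguments": {
  "rows": [-0.00714, 0.02296, 0, 0, 0, -0.025, -0.00714, 0.02296, 0, 0, 0, -0.025, -0.00714, 0.02296, 0, 0, 0, -0.025, -0.00714, 0.02296, 0, 0, 0, -0.025, -0.00714, 0.02296, 0, 0, 0, -0.025, -0.00714, 0.02296, 0, 0, 0, -0.025, -0.00714, 0.02296, 0, 0, 0, -0.025, 0, 0, 0, 0, 0, 0, 0, 0, 0, 0, 0, 0, 0, 0, 0, 0, 0, 0]
}}

```text
time: 5.35
position: [0.4611, 0.1471, 0.0934]
orientation: [-0.655, 0.755, -0.0, -0.0]
ft_force: [0.3, -1.1, -1.6]
opening: 0.13
```

Run:
```python
from h import *
for n in("side","top"): cv2.imwrite(f"pics/{n}4.png",manip.camera(n)[:,:,::-1])
o=manip.get_obs();print(o['position'],o['orientation'],o['ft_force'],o['ft_torque'],o['opening'],o['joint_pos'])
crop('pics/top4.png','pics/a4.png',175,180,80,110,6)
crop('pics/side4.png','pics/b4.png',235,200,100,90,7)
```

```text
[0.4614 0.1465 0.0933] [-0.6546  0.756  -0.0001 -0.0002] [ 0.7144 -0.1014 -1.2676] [-0.0189  0.0106  0.0211] 0.12828175400646671 [ 0.0127  0.1529 -0.4404  2.0019  0.0774  1.0029 -2.1792]
```

View pics/a4.png

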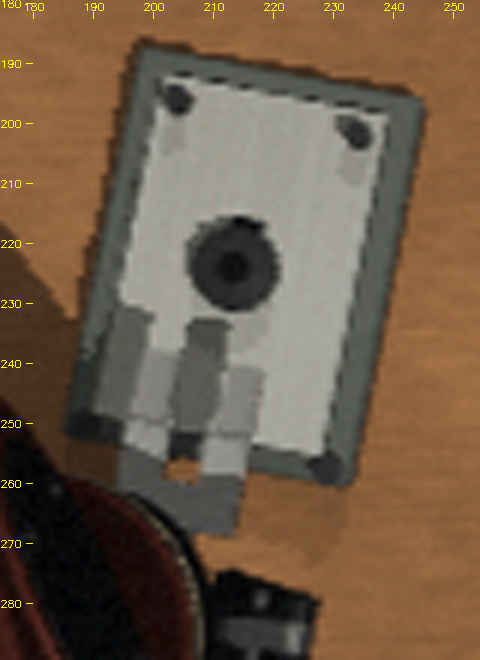

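View pics/b4.png

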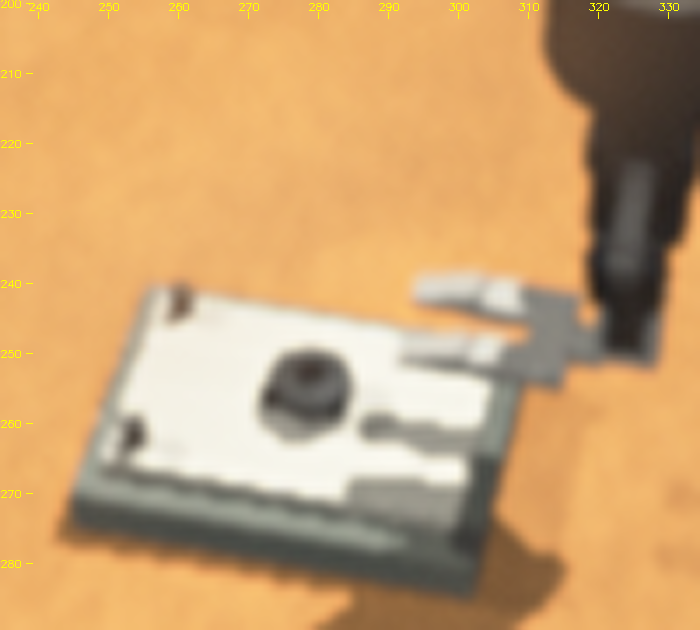

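Run:
```python
from fit import *
crop('pics/top4.png','pics/a5.png',188,228,40,44,13)
z=.0933-.0137; p=np.array([.4614,.1467]);a=-.1417
R=np.array([[np.cos(a),-np.sin(a)],[np.sin(a),np.cos(a)]])
M=[(38.5,21.5,3.5),(38.5,8.5,3.5),(38.5,-8.5,3.5),(38.5,-21.5,3.5),(14.5,21.5,10),(14.5,-21.5,10)]
W=[np.r_[p+R@np.array([m[0]/1000+.04,m[1]/1000]),m[2]/1000+z] for m in M]
print(proj('top',W).round(1).tolist());print(proj('side',W).round(1).tolist())
crop('pics/top4.png','pics/a5.png',188,228,40,44,13,proj('top',W))
crop('pics/side4.png','pics/b5.png',285,230,50,30,14,proj('side',W))
```

```text
[[198.7, 237.4], [204.8, 238.5], [212.8, 239.9], [218.9, 241.0], [195.9, 248.8], [216.4, 252.3]]
[[290.6, 250.9], [291.6, 247.1], [292.9, 242.3], [293.9, 238.6], [300.4, 250.7], [303.4, 238.3]]
```

View pics/a5.png

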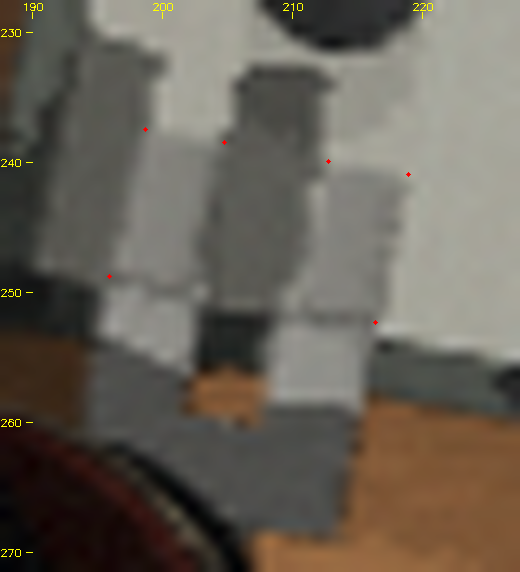

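View pics/b5.png

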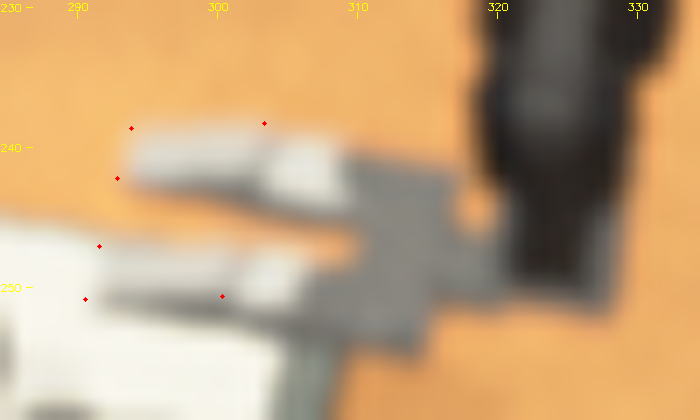

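Call:
{"name": "apply_moves", "arguments": {
  "rows": [0, 0, -0.006, 0, 0, 0, 0, 0, -0.006, 0, 0, 0, 0, 0, -0.006, 0, 0, 0, 0, 0, -0.006, 0, 0, 0, 0, 0, -0.006, 0, 0, 0, 0, 0, -0.006, 0, 0, 0, 0, 0, -0.006, 0, 0, 0, 0, 0, -0.004, 0, 0, 0, 0, 0, 0, 0, 0, 0, 0, 0, 0, 0, 0, 0]
}}

```text
time: 6.28
position: [0.4611, 0.1477, 0.0471]
orientation: [-0.655, 0.755, 0.0, -0.0]
ft_force: [-0.6, -0.4, -1.4]
opening: 0.131
```

Run:
```python
from fit import *
for n in("side","top"): cv2.imwrite(f"pics/{n}6.png",manip.camera(n)[:,:,::-1])
o=manip.get_obs();print(o['position'],o['orientation'],o['ft_force'],o['ft_torque'])
P=o['position'];z=P[2]-.0137; p=P[:2];a=-.1417
R=np.array([[np.cos(a),-np.sin(a)],[np.sin(a),np.cos(a)]])
M=[(38.5,21.5,3.5),(38.5,8.5,3.5),(38.5,-8.5,3.5),(38.5,-21.5,3.5),(14.5,21.5,10),(14.5,-21.5,10)]
W=[np.r_[p+R@np.array([m[0]/1000+.04,m[1]/1000]),m[2]/1000+z] for m in M]
B=np.array([.5753,.1312]);W+= [np.r_[B+R@np.array([x,0]),.046] for x in (-.0185,-.0025,.0135)]
print(R.T@(p-B))
crop('pics/top6.png','pics/a6.png',186,208,52,64,9,proj('top',W))
crop('pics/side6.png','pics/b6.png',260,232,70,40,11,proj('side',W))
```

```text
[0.4615 0.1478 0.0476] [-0.6551  0.7555 -0.0001  0.0002] [ 0.6976 -0.4128 -2.2035] [-0.0133  0.044   0.0198]
[-0.115   0.0003]
```

View pics/a6.png

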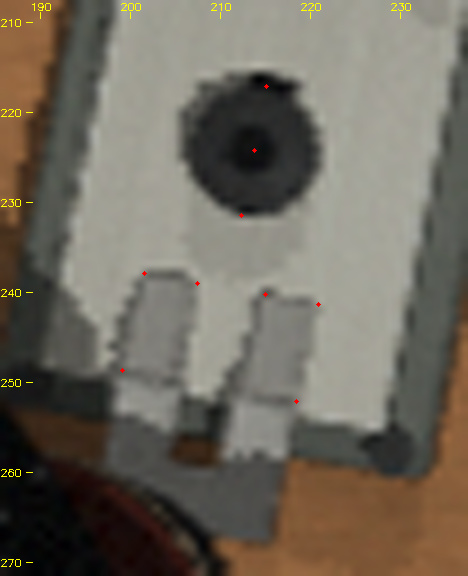

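View pics/b6.png

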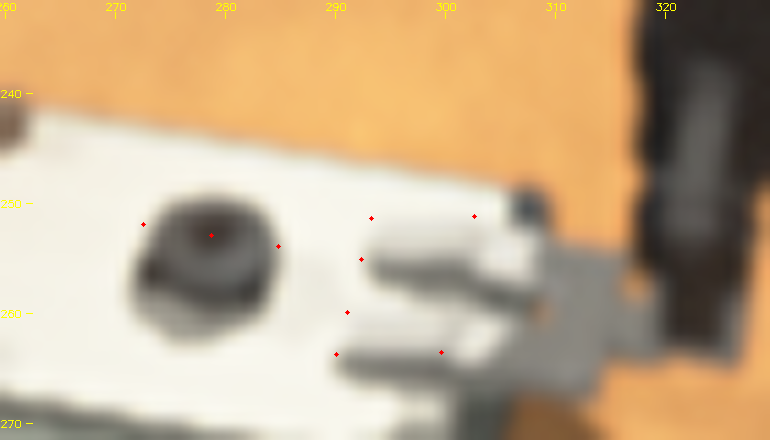

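Call:
{"name": "apply_moves", "arguments": {
  "rows": [0, 0.0003, -0.0005, 0, 0, 0, 0, 0, -0.0005, 0, 0, 0, 0, 0, -0.0005, 0, 0, 0, 0, 0, -0.0005, 0, 0, 0, 0, 0, -0.0005, 0, 0, 0, 0, 0, -0.0005, 0, 0, 0, 0, 0, 0, 0, 0, 0, 0, 0, 0, 0, 0, 0, 0, 0, 0, 0, 0, 0, 0, 0, 0, 0, 0, 0]
}}

```text
time: 7.22
position: [0.4613, 0.148, 0.0444]
orientation: [-0.655, 0.756, -0.0, 0.0]
ft_force: [-0.2, 0.3, -2.5]
opening: 0.136
```

Run:
```python
from h import *
o=manip.get_obs();print(o['position'],o['orientation'],o['ft_force'],o['ft_torque'])
```

```text
[0.4613 0.148  0.0444] [-0.6551  0.7556 -0.      0.0001] [-0.1936  0.2537 -2.4602] [-0.0012 -0.0187  0.0418]
```

Call:
{"name": "apply_moves", "arguments": {
  "rows": [0, 0, -0.0003, 0, 0, 0, 0, 0, -0.0003, 0, 0, 0, 0, 0, -0.0003, 0, 0, 0, 0, 0, -0.0003, 0, 0, 0, 0, 0, 0, 0, 0, 0, 0, 0, 0, 0, 0, 0, 0, 0, 0, 0, 0, 0, 0, 0, 0, 0, 0, 0, 0, 0, 0, 0, 0, 0, 0, 0, 0, 0, 0, 0]
}}

```text
time: 8.05
position: [0.4612, 0.148, 0.0435]
orientation: [-0.655, 0.756, -0.0, -0.0]
ft_force: [-3.8, -1.4, 5.4]
opening: 0.131
```

Run:
```python
from h import *
o=manip.get_obs();print(o['position'],o['orientation'],o['ft_force'],o['ft_torque'])
```

```text
[0.4612 0.148  0.0435] [-0.6551  0.7555 -0.0001 -0.    ] [-3.768  -1.4481  5.3581] [-0.1395  0.5194  0.0139]
```

Call:
{"name": "apply_moves", "arguments": {
  "rows": [0.0015, -0.0002, 0.0003, 0, 0, 0, 0.0015, -0.0002, 0, 0, 0, 0, 0.0015, -0.0002, 0, 0, 0, 0, 0.0015, -0.0002, 0, 0, 0, 0, 0.0015, -0.0002, 0, 0, 0, 0, 0.0015, -0.0002, 0, 0, 0, 0, 0.0015, -0.0002, 0, 0, 0, 0, 0.0015, -0.0002, 0, 0, 0, 0, 0.0015, -0.0003, 0, 0, 0, 0, 0, 0, 0, 0, 0, 0]
}}

```text
time: 8.88
position: [0.4748, 0.1464, 0.0436]
orientation: [-0.655, 0.755, 0.0, 0.0]
ft_force: [-3.9, 1.3, 4.8]
opening: 0.128
```

```bash
cat > st.py <<'E'
from h import *
o=manip.get_obs()
a=-.1417;R=np.array([[np.cos(a),-np.sin(a)],[np.sin(a),np.cos(a)]])
B=np.array([.5753,.1312])
print('rel mm',R.T@(o['position'][:2]-B)*1e3,'z',o['position'][2]*1e3,'F fix',R.T@o['ft_force'][:2],o['ft_force'][2],'M',o['ft_torque'],'yaw',np.degrees(2*np.arctan2(o['orientation'][1],o['orientation'][0]))-360+90,'t',o['time'], 'op',o['opening'])
E
python3 st.py
```

```text
rel mm [-101.5975    0.8152] z 43.56503579272893 F fix [-4.0412  0.7081] 4.82460395513726 M [0.1352 0.6266 0.0333] yaw -8.138152164543442 t 8.8833 op 0.12778530320588832
```

Call:
{"name": "apply_moves", "arguments": {
  "rows": [0.0015, -0.0002, 0.0002, 0, 0, 0, 0.0015, -0.0002, 0, 0, 0, 0, 0.0015, -0.0002, 0, 0, 0, 0, 0.0015, -0.0002, 0, 0, 0, 0, 0.0015, -0.0002, 0, 0, 0, 0, 0.0015, -0.0002, 0, 0, 0, 0, 0.001, -0.0002, 0, 0, 0, 0, 0.001, -0.0001, 0, 0, 0, 0, 0.001, -0.0002, 0, 0, 0, 0, 0, 0, 0, 0, 0, 0]
}}

```text
time: 9.72
position: [0.487, 0.1444, 0.0436]
orientation: [-0.655, 0.756, -0.0, 0.0]
ft_force: [-2.3, 1.2, 4.1]
opening: 0.127
```

```bash
python3 st.py
python3 - <<'E'
from h import *
for n in("side","top"): cv2.imwrite(f"pics/{n}7.png",manip.camera(n)[:,:,::-1])
crop('pics/top7.png','pics/a7.png',186,208,52,64,9)
crop('pics/side7.png','pics/b7.png',260,232,70,40,11)
E
```

```text
rel mm [-89.2951   0.5738] z 43.614796470593184 F fix [-2.4209  0.901 ] 4.055576880510421 M [0.1306 0.6441 0.0391] yaw -8.15382153933416 t 9.7167 op 0.12725078432784478
```

View pics/a7.png

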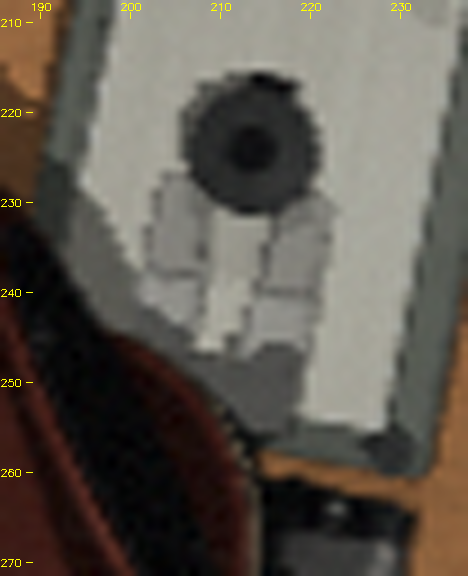

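View pics/b7.png

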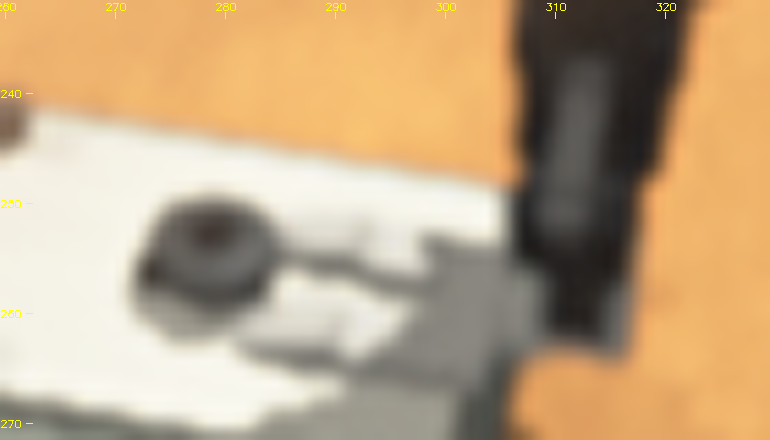

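Run:
```python
from h import *
a=-.1417;R=np.array([[np.cos(a),-np.sin(a)],[np.sin(a),np.cos(a)]]);B=np.array([.5753,.1312])
r=lambda uv,z:R.T@(ray('top',uv,z)[:2]-B)*1e3
for uv,z in(((208.7,235),.037),((215.8,235),.037),((202.5,238.2),.04),((220.9,240.5),.04),((213.2,223.7),.046),((206.0,223.5),.0425),((221.0,223.5),.0425)): print(uv,r(uv,z))
```

```text
(208.7, 235) [-27.5102   7.7598]
(215.8, 235) [-24.8295  -7.6343]
(202.5, 238.2) [-36.7716  19.3908]
(220.9, 240.5) [-34.8316 -21.2695]
(213.2, 223.7) [-1.5562  1.3832]
(206.0, 223.5) [-3.7159 17.5007]
(221.0, 223.5) [  1.9564 -14.9093]
```

Call:
{"name": "apply_moves", "arguments": {
  "rows": [0.001, 0.0001, 0.0001, 0, 0, 0, 0.001, 0.0001, 0.0001, 0, 0, 0, 0.001, 0, 0, 0, 0, 0, 0.001, -0.0001, 0, 0, 0, 0, 0.001, -0.0001, 0, 0, 0, 0, 0.001, -0.0001, 0, 0, 0, 0, 0.001, -0.0001, 0, 0, 0, 0, 0.001, -0.0001, 0, 0, 0, 0, 0, 0, 0, 0, 0, 0, 0, 0, 0, 0, 0, 0]
}}

```text
time: 10.65
position: [0.4937, 0.1442, 0.0437]
orientation: [-0.655, 0.756, 0.001, -0.001]
ft_force: [-6.4, 0.0, 4.7]
opening: 0.129
```

```bash
python3 st.py
```

```text
rel mm [-82.6575   1.2938] z 43.660613754873275 F fix [-6.3469 -0.8954] 4.6948033063678904 M [ 0.0674  1.3919 -0.1143] yaw -8.140321276500288 t 10.65 op 0.1287996961557299
```

Call:
{"name": "apply_moves", "arguments": {
  "rows": [0.001, -0.0001, 0.0001, 0, 0, 0, 0.001, -0.0001, 0, 0, 0, 0, 0.001, -0.0002, 0, 0, 0, 0, 0.001, -0.0001, 0, 0, 0, 0, 0.001, -0.0001, 0, 0, 0, 0, 0.001, -0.0002, 0, 0, 0, 0, 0, 0, 0, 0, 0, 0, 0, 0, 0, 0, 0, 0, 0, 0, 0, 0, 0, 0, 0, 0, 0, 0, 0, 0]
}}

```text
time: 11.48
position: [0.4994, 0.1435, 0.0437]
orientation: [-0.655, 0.755, 0.001, -0.001]
ft_force: [-7.8, -0.5, 5.6]
opening: 0.132
```

```bash
python3 st.py
```

```text
rel mm [-76.8906   1.4587] z 43.68154209588544 F fix [-7.6934 -1.6228] 5.606193125879034 M [ 0.1426  1.5365 -0.0622] yaw -8.123112861716947 t 11.4833 op 0.13173534890696356
```

Call:
{"name": "apply_moves", "arguments": {
  "rows": [0.001, -0.0001, 0.0001, 0, 0, 0, 0.001, -0.0001, 0.0001, 0, 0, 0, 0.001, -0.0002, 0, 0, 0, 0, 0.001, -0.0001, 0, 0, 0, 0, 0.001, -0.0002, 0, 0, 0, 0, 0.001, -0.0002, 0, 0, 0, 0, 0.001, -0.0002, 0, 0, 0, 0, 0.001, -0.0001, 0, 0, 0, 0, 0, 0, 0, 0, 0, 0, 0, 0, 0, 0, 0, 0]
}}

```text
time: 12.32
position: [0.5072, 0.1423, 0.0437]
orientation: [-0.655, 0.755, 0.001, -0.001]
ft_force: [-8.2, 0.3, 3.3]
opening: 0.13
```

```bash
python3 st.py
```

```text
rel mm [-69.025    1.3211] z 43.68424799052917 F fix [-8.1165 -0.9006] 3.258114587871095 M [ 0.1582  1.6318 -0.0627] yaw -8.123298307738139 t 12.3167 op 0.13040173975032127
```

Call:
{"name": "apply_moves", "arguments": {
  "rows": [0.001, -0.0001, 0, 0, 0, 0, 0.001, -0.0001, 0, 0, 0, 0, 0.001, -0.0002, 0, 0, 0, 0, 0.001, -0.0001, 0, 0, 0, 0, 0.001, -0.0002, 0, 0, 0, 0, 0.001, -0.0001, 0, 0, 0, 0, 0.001, -0.0002, 0, 0, 0, 0, 0.001, -0.0001, 0, 0, 0, 0, 0.001, -0.0001, 0, 0, 0, 0, 0, 0, 0, 0, 0, 0]
}}

```text
time: 13.15
position: [0.5168, 0.141, 0.0437]
orientation: [-0.655, 0.755, 0.001, -0.001]
ft_force: [-5.7, 1.3, 1.4]
opening: 0.129
```

```bash
python3 st.py
```

```text
rel mm [-59.3191   1.4502] z 43.71438292726586 F fix [-5.841   0.4465] 1.4484785327107288 M [ 0.1845  1.0131 -0.0203] yaw -8.130696620035792 t 13.15 op 0.12852809610807284
```

Call:
{"name": "apply_moves", "arguments": {
  "rows": [0.001, -0.0001, 0, 0, 0, 0, 0.001, -0.0001, 0, 0, 0, 0, 0.001, -0.0002, 0, 0, 0, 0, 0.001, -0.0001, 0, 0, 0, 0, 0.001, -0.0002, 0, 0, 0, 0, 0.001, -0.0001, 0, 0, 0, 0, 0.001, -0.0002, 0, 0, 0, 0, 0.001, -0.0001, 0, 0, 0, 0, 0, 0, 0, 0, 0, 0, 0, 0, 0, 0, 0, 0]
}}

```text
time: 13.98
position: [0.5247, 0.1399, 0.0437]
orientation: [-0.655, 0.755, 0.001, -0.001]
ft_force: [-6.1, 0.0, 1.7]
opening: 0.13
```

```bash
python3 st.py;python3 - <<'E'
from h import *
for n in("side","top"): cv2.imwrite(f"pics/{n}8.png",manip.camera(n)[:,:,::-1])
crop('pics/top8.png','pics/a8.png',186,208,52,64,9)
crop('pics/side8.png','pics/b8.png',260,232,70,40,11)
E
```

```text
rel mm [-51.3361   1.4178] z 43.736407756243686 F fix [-6.0017 -0.8229] 1.6858339728049057 M [ 0.0597  1.142  -0.0343] yaw -8.129107564479455 t 13.9833 op 0.1304598488188485
```

View pics/a8.png

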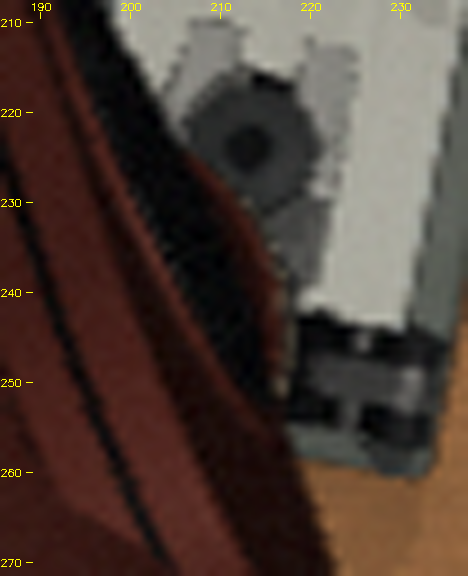

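View pics/b8.png

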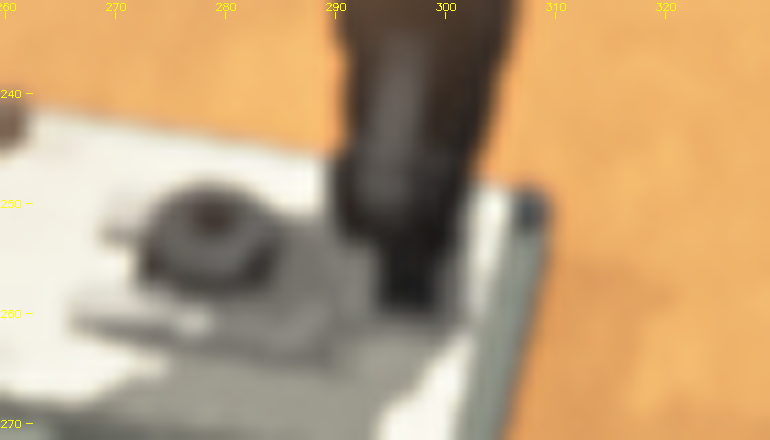

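Call:
{"name": "apply_moves", "arguments": {
  "rows": [0.0006, -0.0001, 0, 0, 0, 0, 0.0006, -0.0001, 0, 0, 0, 0, 0.0006, -0.0001, 0, 0, 0, 0, 0.0006, -0.0001, 0, 0, 0, 0, 0.0006, -0.0001, 0, 0, 0, 0, 0.0006, -0.0001, 0, 0, 0, 0, 0.0006, -0.0001, 0, 0, 0, 0, 0.0006, 0, 0, 0, 0, 0, 0.0006, -0.0001, 0, 0, 0, 0, 0, 0, 0, 0, 0, 0]
}}

```text
time: 14.92
position: [0.53, 0.1391, 0.0437]
orientation: [-0.655, 0.755, 0.001, -0.001]
ft_force: [-6.9, 0.7, 3.3]
opening: 0.129
```

```bash
python3 st.py
```

```text
rel mm [-45.9409   1.4107] z 43.74410421544579 F fix [-6.8951 -0.2667] 3.270640555368538 M [ 0.0914  1.12   -0.0696] yaw -8.128597443197236 t 14.9167 op 0.1286395445257499
```

Call:
{"name": "apply_moves", "arguments": {
  "rows": [0.0003, 0, 0, 0, 0, 0, 0.0003, -0.0001, 0, 0, 0, 0, 0.0003, 0, 0, 0, 0, 0, 0.0003, -0.0001, 0, 0, 0, 0, 0.0003, 0, 0, 0, 0, 0, 0.0003, -0.0001, 0, 0, 0, 0, 0.0003, 0, 0, 0, 0, 0, 0.0003, 0, 0, 0, 0, 0, 0, 0, 0, 0, 0, 0, 0, 0, 0, 0, 0, 0]
}}

```text
time: 15.75
position: [0.5334, 0.1385, 0.0439]
orientation: [-0.655, 0.756, 0.0, -0.0]
ft_force: [-1.9, -0.7, -4.1]
opening: 0.13
```

```bash
python3 st.py
```

```text
rel mm [-42.49     1.3427] z 43.91104069489177 F fix [-1.7819 -0.965 ] -4.106843564163927 M [-0.0908  0.5523 -0.0244] yaw -8.156705141696136 t 15.75 op 0.1297626952317689
```

Call:
{"name": "apply_moves", "arguments": {
  "rows": [0.0003, 0, -0.0002, 0, 0, 0, 0.0003, 0, -0.0002, 0, 0, 0, 0.0003, -0.0001, 0, 0, 0, 0, 0.0003, 0, 0, 0, 0, 0, 0, 0, 0, 0, 0, 0, 0, 0, 0, 0, 0, 0, 0, 0, 0, 0, 0, 0, 0, 0, 0, 0, 0, 0, 0, 0, 0, 0, 0, 0, 0, 0, 0, 0, 0, 0]
}}

```text
time: 16.58
position: [0.5337, 0.1386, 0.0438]
orientation: [-0.655, 0.755, 0.0, -0.001]
ft_force: [-8.1, -0.8, 1.7]
opening: 0.13
```

```bash
python3 st.py
```

```text
rel mm [-42.2112   1.4443] z 43.75299271609038 F fix [-7.9269 -1.9835] 1.6514043929472262 M [-0.2158  1.5606 -0.075 ] yaw -8.136814887537355 t 16.5833 op 0.12986713458471055
```

Call:
{"name": "apply_moves", "arguments": {
  "rows": [0.0001, -0.0001, 0, 0, 0, 0, 0.0001, -0.0001, 0, 0, 0, 0, 0.0001, -0.0001, 0, 0, 0, 0, 0.0001, 0, 0, 0, 0, 0, 0.0001, 0, 0, 0, 0, 0, 0.0001, 0, 0, 0, 0, 0, 0.0001, 0, 0, 0, 0, 0, 0, 0, 0, 0, 0, 0, 0, 0, 0, 0, 0, 0, 0, 0, 0, 0, 0, 0]
}}

```text
time: 17.42
position: [0.5337, 0.1386, 0.0437]
orientation: [-0.655, 0.755, 0.001, -0.001]
ft_force: [-12.1, -1.3, 5.4]
opening: 0.134
```

```bash
python3 st.py
```

```text
rel mm [-42.2024   1.4312] z 43.725263228230794 F fix [-11.7731  -2.9854] 5.356421753759493 M [-0.0343  2.1778 -0.0564] yaw -8.113786079162821 t 17.4167 op 0.13366190201809597
```

Call:
{"name": "apply_moves", "arguments": {
  "rows": [0.0001, -0.0001, 0.0001, 0, 0, 0, 0.0001, -0.0001, 0.0001, 0, 0, 0, 0.0001, -0.0001, 0, 0, 0, 0, 0.0001, 0, 0, 0, 0, 0, 0, 0, 0, 0, 0, 0, 0, 0, 0, 0, 0, 0, 0, 0, 0, 0, 0, 0, 0, 0, 0, 0, 0, 0, 0, 0, 0, 0, 0, 0, 0, 0, 0, 0, 0, 0]
}}

```text
time: 18.25
position: [0.5338, 0.1386, 0.0438]
orientation: [-0.655, 0.755, 0.001, -0.001]
ft_force: [-11.5, 0.3, 3.9]
opening: 0.131
```

```bash
python3 st.py
```

```text
rel mm [-42.1202   1.4341] z 43.776119263827844 F fix [-11.4758  -1.332 ] 3.9052986592359127 M [ 0.0993  2.3177 -0.0813] yaw -8.10123371957792 t 18.25 op 0.13112075284402205
```

Call:
{"name": "apply_moves", "arguments": {
  "rows": [0.0001, 0, 0, 0, 0, 0, 0.0001, -0.0001, 0, 0, 0, 0, 0.0001, 0, 0, 0, 0, 0, 0, 0, 0, 0, 0, 0, 0, 0, 0, 0, 0, 0, 0, 0, 0, 0, 0, 0, 0, 0, 0, 0, 0, 0, 0, 0, 0, 0, 0, 0, 0, 0, 0, 0, 0, 0, 0, 0, 0, 0, 0, 0]
}}

```text
time: 19.08
position: [0.5338, 0.1385, 0.0438]
orientation: [-0.655, 0.755, 0.001, -0.002]
ft_force: [-13.7, 0.1, 5.9]
opening: 0.127
```

```bash
python3 st.py
python3 - <<'E'
from h import *
F=[]
for i in range(4):
    im=manip.camera("side");F.append(manip.get_obs()['ft_force'])
cv2.imwrite("pics/s9.png",im[:,:,::-1]);print(np.array(F))
E
```

```text
rel mm [-42.1132   1.3915] z 43.75571135550757 F fix [-13.6041  -1.8693] 5.933922552039344 M [ 0.1364  2.5824 -0.1268] yaw -8.092114319033044 t 19.0833 op 0.1266989460795704
[[-12.8211   1.8165   5.5392]
 [-13.7867   0.9622   5.2603]
 [-13.0765  -0.3268   5.6347]
 [-13.6071   0.902    5.2812]]
```

Call:
{"name": "apply_moves", "arguments": {
  "rows": [0, 0, 0.0001, 0, 0, 0, 0.0001, 0, 0.0001, 0, 0, 0, 0.0001, 0, 0.0001, 0, 0, 0, 0.0001, 0, 0, 0, 0, 0, 0, 0, 0, 0, 0, 0, 0, 0, 0, 0, 0, 0, 0, 0, 0, 0, 0, 0, 0, 0, 0, 0, 0, 0, 0, 0, 0, 0, 0, 0, 0, 0, 0, 0, 0, 0]
}}

```text
time: 20.12
position: [0.5339, 0.1385, 0.0438]
orientation: [-0.655, 0.755, 0.001, -0.002]
ft_force: [-13.3, 0.6, 4.0]
opening: 0.13
```

```bash
python3 st.py
python3 - <<'E'
from h import *
F=[]
for i in range(5):
    im=manip.camera("side");F.append(manip.get_obs()['ft_force'])
F=np.array(F);print(F,F.mean(0))
E
```

```text
rel mm [-42.0632   1.3707] z 43.83123600007867 F fix [-13.2978  -1.2412] 3.970560277578189 M [ 0.177   2.6465 -0.0912] yaw -8.088424590000841 t 20.1167 op 0.13003714723903737
[[-14.5955   0.6693   4.3996]
 [-13.3018  -0.4063   3.2923]
 [-13.0766   0.5648   4.4078]
 [-13.4019  -0.2778   3.5747]
 [-14.3036   0.574    4.3332]] [-13.7359   0.2248   4.0015]
```

Call:
{"name": "apply_moves", "arguments": {
  "rows": [0.0001, 0, 0.0001, 0, 0, 0, 0, 0, 0, 0, 0, 0, 0, 0, 0, 0, 0, 0, 0, 0, 0, 0, 0, 0, 0, 0, 0, 0, 0, 0, 0, 0, 0, 0, 0, 0, 0, 0, 0, 0, 0, 0, 0, 0, 0, 0, 0, 0, 0, 0, 0, 0, 0, 0, 0, 0, 0, 0, 0, 0]
}}

```text
time: 21.2
position: [0.5339, 0.1385, 0.0439]
orientation: [-0.655, 0.755, 0.001, -0.002]
ft_force: [-13.7, 0.1, 3.8]
opening: 0.127
```

```bash
python3 st.py
python3 - <<'E'
from h import *
F=[]
for i in range(5):
    im=manip.camera("side");F.append(manip.get_obs()['ft_force'])
F=np.array(F);print(F,F.mean(0))
cv2.imwrite("pics/s10.png",im[:,:,::-1]);crop('pics/s10.png','pics/b10.png',245,220,70,60,11)
E
```

```text
rel mm [-42.0291   1.3814] z 43.90062194859011 F fix [-13.6256  -1.8242] 3.7757148150771287 M [ 0.1879  2.6989 -0.0734] yaw -8.087685360425212 t 21.2 op 0.12651300850758743
[[-14.5385   1.2982   5.2909]
 [-13.5814   0.714    3.9479]
 [-13.0205   0.9532   3.89  ]
 [-13.8819   1.5494   4.6783]
 [-13.7329   0.8027   3.9805]] [-13.751    1.0635   4.3575]
```

View pics/b10.png

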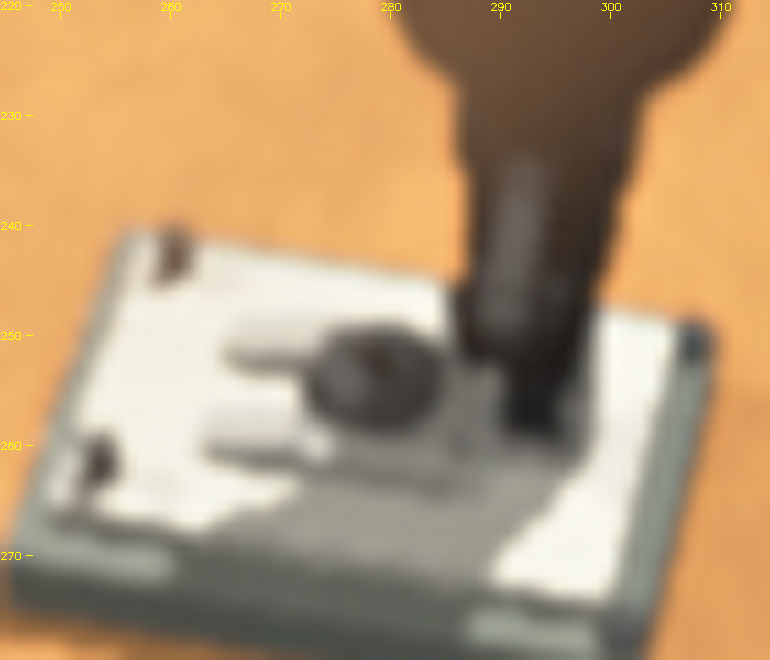

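Call:
{"name": "apply_moves", "arguments": {
  "rows": [0.0001, 0, 0, 0, 0, 0, 7e-05, 0, 0, 0, 0, 0, 0, 0, 0, 0, 0, 0, 0, 0, 0, 0, 0, 0, 0, 0, 0, 0, 0, 0, 0, 0, 0, 0, 0, 0, 0, 0, 0, 0, 0, 0, 0, 0, 0, 0, 0, 0, 0, 0, 0, 0, 0, 0, 0, 0, 0, 0, 0, 0]
}}

```text
time: 22.28
position: [0.5339, 0.1385, 0.0439]
orientation: [-0.655, 0.755, 0.001, -0.002]
ft_force: [-15.4, 1.2, 5.2]
opening: 0.13
```

```bash
python3 st.py
python3 - <<'E'
from h import *
F=[]
for i in range(4):
    im=manip.camera("top");F.append(manip.get_obs()['ft_force'])
F=np.array(F);print(F,F.mean(0))
E
```

```text
rel mm [-42.0259   1.3685] z 43.87732611845868 F fix [-15.4491  -1.0001] 5.1939564697296845 M [ 0.1262  2.82   -0.0392] yaw -8.086678473109203 t 22.2833 op 0.1302919313664
[[-14.5148   0.9836   4.9073]
 [-15.4351   0.3793   5.0693]
 [-13.8956   0.8952   4.5943]
 [-14.4808   0.2168   4.2766]] [-14.5816   0.6187   4.7119]
```

Call:
{"name": "apply_moves", "arguments": {
  "rows": [-0.0003, 0, -0.0001, 0, 0, 0, -0.0003, 0, -0.0001, 0, 0, 0, -0.0003, 0.0001, -0.0001, 0, 0, 0, -0.0003, 0, -0.0001, 0, 0, 0, -0.0003, 0, -0.0001, 0, 0, 0, -0.0003, 0.0001, -0.0001, 0, 0, 0, -0.0002, 0, 0, 0, 0, 0, 0, 0, 0, 0, 0, 0, 0, 0, 0, 0, 0, 0, 0, 0, 0, 0, 0, 0]
}}

```text
time: 23.32
position: [0.5338, 0.1385, 0.0437]
orientation: [-0.655, 0.755, 0.0, -0.001]
ft_force: [-6.3, 0.7, 1.1]
opening: 0.13
```

```bash
python3 st.py
```

```text
rel mm [-42.1016   1.3799] z 43.72570853848665 F fix [-6.3809 -0.1994] 1.0543785874523302 M [0.104  1.3929 0.0228] yaw -8.114781328559786 t 23.3167 op 0.1295321428073368
```

Call:
{"name": "apply_moves", "arguments": {
  "rows": [-0.0003, 0, -0.0001, 0, 0, 0, -0.0003, 0, 0, 0, 0, 0, 0, 0, 0, 0, 0, 0, 0, 0, 0, 0, 0, 0, 0, 0, 0, 0, 0, 0, 0, 0, 0, 0, 0, 0, 0, 0, 0, 0, 0, 0, 0, 0, 0, 0, 0, 0, 0, 0, 0, 0, 0, 0, 0, 0, 0, 0, 0, 0]
}}

```text
time: 24.15
position: [0.5338, 0.1385, 0.0437]
orientation: [-0.655, 0.755, 0.0, 0.0]
ft_force: [-5.9, 1.5, -0.5]
opening: 0.132
```

Call:
{"name": "apply_moves", "arguments": {
  "rows": [0, 0, 0, 0, 0, 0, 0, 0, 0, 0, 0, 0, 0, 0, 0, 0, 0, 0, 0, 0, 0, 0, 0, 0, 0, 0, 0, 0, 0, 0, 0, 0, 0, 0, 0, 0, 0, 0, 0, 0, 0, 0, 0, 0, 0, 0, 0, 0, 0, 0, 0, 0, 0, 0, 0, 0, 0, 0, 0, 0],
  "fingers": 1
}}

```text
time: 24.98
position: [0.5341, 0.1381, 0.0436]
orientation: [-0.655, 0.756, -0.0, 0.0]
ft_force: [-0.4, -0.2, 0.9]
opening: 1.002
```

```bash
python3 st.py
```

```text
rel mm [-41.7581   0.9885] z 43.61708909267667 F fix [-0.3796 -0.2081] 0.8768055787678585 M [ 0.0224  0.0068 -0.0335] yaw -8.147836896762044 t 24.9833 op 1.0015987017168835
```

Released with no contact force; now straight up and back out of the view.

Call:
{"name": "apply_moves", "arguments": {
  "rows": [0, 0, 0.004, 0, 0, 0, 0, 0, 0.008, 0, 0, 0, 0, 0, 0.012, 0, 0, 0, 0, 0, 0.016, 0, 0, 0, 0, 0, 0.02, 0, 0, 0, 0, 0, 0.02, 0, 0, 0, 0, 0, 0.02, 0, 0, 0, 0, -0.02, 0.02, 0, 0, 0, 0, -0.025, 0.01, 0, 0, 0, 0, -0.025, 0, 0, 0, 0]
}}

```text
time: 25.82
position: [0.5356, 0.0683, 0.178]
orientation: [-0.656, 0.755, -0.002, 0.002]
ft_force: [1.3, -0.0, -0.2]
opening: 1.001
```

Call:
{"name": "apply_moves", "arguments": {
  "rows": [0, -0.025, 0, 0, 0, 0, 0, -0.025, 0, 0, 0, 0, 0, -0.025, 0, 0, 0, 0, 0, -0.025, 0, 0, 0, 0, 0, -0.025, 0, 0, 0, 0, 0, -0.025, 0, 0, 0, 0, 0, -0.02, 0, 0, 0, 0, 0, -0.01, 0, 0, 0, 0, 0, 0, 0, 0, 0, 0, 0, 0, 0, 0, 0, 0]
}}

```text
time: 26.65
position: [0.5343, -0.1112, 0.1743]
orientation: [-0.655, 0.756, -0.0, 0.0]
ft_force: [-0.7, -0.7, 0.2]
opening: 1.003
```

Run:
```python
from h import *
for n in("side","top"): cv2.imwrite(f"pics/{n}11.png",manip.camera(n)[:,:,::-1])
o=manip.get_obs();print(o['time'],o['position'],o['ft_force'])
crop('pics/top11.png','pics/a11.png',175,180,80,90,6)
crop('pics/side11.png','pics/b11.png',240,225,75,60,10)
```

```text
26.75 [ 0.5343 -0.11    0.174 ] [-0.4244  0.1463 -0.3463]
```

View pics/a11.png

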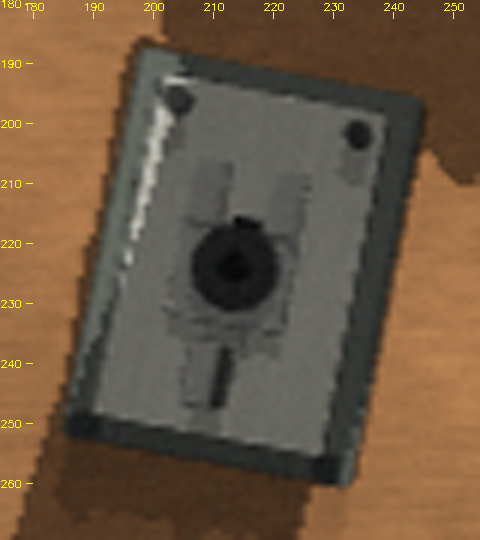

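View pics/b11.png

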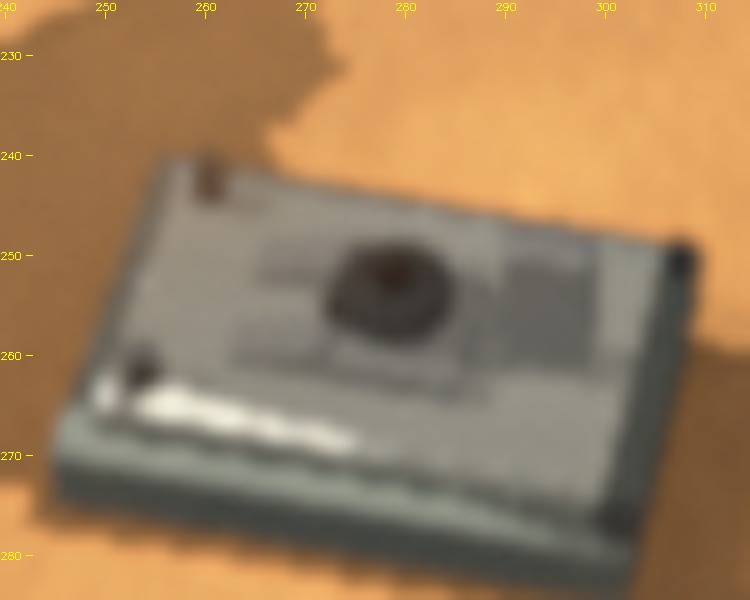

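View pics/top11.png

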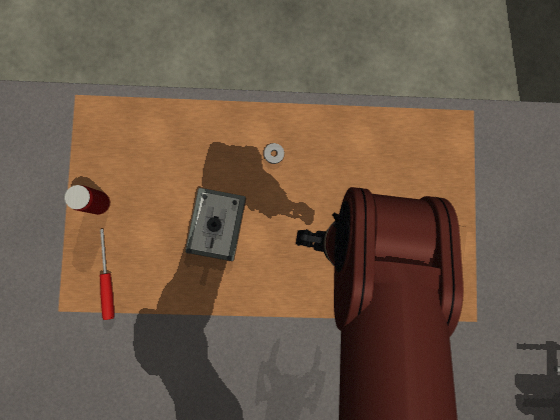

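```bash
python3 -c "
from workcell import manip
print(manip.sign_off(), manip.get_obs()['time'])"
```

```text
the job is handed in; nothing more can be done
the job is handed in; nothing more can be done
```

The washer is seated on the bolt and released. I gripped it by its tab, laid it on the blank and slid it open side first under the head. The job was handed in at about 27 s.

**Seating:** Wedging took about 8 N. The head then dropped into the seat: the push fell from 6.9 N to 1.8 N and the washer jumped forward. The shank stopped it with the bolt about 2 mm nearer the open end than its usual place.

**Push:** I held about 13.5 to 14.6 N (means at the wrist) for over 3 s. The highest single reading was 15.4 N along the push, with about 0.7 N of noise, while the washer also bore down on the blank with about 5 N. Counting both, a few readings at that moment came to about 16.3 N, so the 16 N limit holds for the push alone but not clearly for the total. I can only read the wrist, so the force on the shank itself was probably a newton or two lower because of friction on the blank.

**Final check:** I backed the push off to about 6 N before opening the gripper, and the contact force was near zero after that. The last pictures show:
- The head sits behind the humps and the washer looks flat.
- The collar, can and driver have not moved.
- The arm hid the carton in the last top picture, and I did not check it in the side one. The arm passed above it only on the way to the washer.

**Disagreement:** The two cameras differed by about 1 to 2 mm on the washer's sideways position. I went with the top view, and the sideways force stayed at 3 N or less.

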